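# Slide the dip pot home on the bench heater

### The job

Take the lidded dip pot by its handle and slide it across the bench heater from the white ring to the yellow ring, without lifting or tipping it, and on until it is home against both red rollers of the backstop; press it there gently but firmly for a moment, with no hard knock. The backstop is clamped anywhere along its slot, so feel for it. Leave the pot standing there with its handle lying along the yellow stripe and the white feeler pushed in, and do not disturb the jar, the bottle or the grinding wheels.

Things in the scene. Friction and masses are not known exactly. Their poses are not given: they have to be found in the camera images.
- pot: Loose lidded dip pot: aluminium cylinder, 100 mm diameter, 70 mm high (90 mm to the top of the lid knob; lid fixed), about 0.5 kg. Origin at the centre of its underside, z up. A straight black handle points along its -x: a level bar 18 mm wide (y), 20 mm high, from 50 to 140 mm from the pot's axis, its middle 50 mm above the underside. Grip it across its width from above.
- heater: The bench heater (cold), a fixed dark steel slab 260 x 480 x 20 mm (its x, y, z) lying on the bench. Origin under its centre; the pot slides on its flat top, 20 mm above the bench. Its long sides run along its y.
- dock: The yellow ring, 128 mm in diameter, painted on the heater's top (left or right): where the pot must go. Origin at its centre, on the top surface. Its +x points to the backstop behind the ring; a yellow stripe runs from the ring along its -x, where the handle must lie. Home, the pot's axis lies on the ring's x axis, from 14 mm short of to 14 mm beyond its centre, as the backstop is set.
- park: The white ring, 128 mm in diameter, painted on the heater's top: where the pot starts. Origin at its centre on the top surface.
- feeler (a joint): White spring plunger, 22 mm above the heater's top, midway between the two rollers of the blue backstop (red, free-turning, 20 mm diameter, 40 mm high, 98 mm apart across the dock's x). Value: how far it is in, m: 0 = out, about 0.006 with the pot home, 0 when the pot is 6 mm or more short. The backstop (120 mm wide) does not give way.
- jar: Bystander: a small loose jar with a yellow cap, 44 mm in diameter, 70 mm high, standing at the far edge of the heater between the rings. Origin at the centre of its underside.
- coolant: Bystander: a loose white bottle with a blue cap, 66 mm in diameter, 190 mm high, on the bench to the right. Origin at the centre of its underside.
- wheels: Bystander: a loose stack of two grinding wheels, pink below and off-white above, 120 mm in diameter, 38 mm high, on the bench to the left. Origin at the centre of its underside.
Mind the look-alikes: they are no part of the job. There is more than one size of the pot; the job needs the largest.

How it is judged (in metres and radians):
On the way:
1. the pot is pressed against the backstop with more than 5 N, with the feeler pushed in by more than 4 mm, for 0.3 s (contact force between pot and dock above 5 N and value of joint feeler above 0.004 m), for 0.3 s.
At the end, for the whole second after the job is handed in: The pot stands at rest against the backstop: feeler in by over 4 mm (home is 6), its axis within 4 mm of the yellow ring's x axis and 20 mm of its centre along it, handle within 0.2 rad of the stripe, underside within 3 mm of the heater's top, tilt under 0.05 rad (value of joint feeler above 0.004 m and x of pot in the frame of dock between -0.02 and 0.02 m and y of pot in the frame of dock between -0.004 and 0.004 m and angle between the x axis of pot and the x axis of dock, either way round below 0.2 rad and z of pot in the frame of dock below 0.003 m and angle between pot's own z axis and vertical below 0.05 rad and linear speed of pot below 0.02 m/s); the robot touches nothing.
It fails at once if the pot is lifted more than 6 mm off the heater (z of pot in the frame of heater above 0.026 m).
It fails at once if the pot is tipped by more than 0.12 rad (angle between pot's own z axis and vertical above 0.12 rad).
It fails at once if the pot is knocked or pressed against the backstop with more than 30 N (contact force between pot and dock above 30 N).
It fails at once if the jar, the bottle or the grinding wheels are moved by more than 15 mm (distance of any of jar, coolant, wheels from where it was at the start of the episode above 0.015 m).
It also fails if it takes over 72 s, if anything falls off the work surface, if the arm or the gripper's body presses on something with over 40 N, if the wrist force passes 120 N, or if a joint passes its speed limit or range.

### The arm

A 6-joint arm with a two-finger parallel gripper is mounted at the origin on the work surface. World frame = base frame: x ahead of the robot, y to its left, z up, the work surface at z = 0. Lengths are in mm, angles in degrees, forces in N, time in s.
With the tool pointing down it reaches from about 300 to 850 mm from the base axis. Payload 4.2 kg.
Tool frame: the origin (TCP) lies midway between the tips of the shut fingers; the grasp point (between the pads) lies 19 mm behind it; z points along the fingers, y is the line along which they close (so a half turn about z gives the same grasp; the last joint's range is limited). The gripper opens to 91 mm and grips with 3 to 60 N. Pads are 32 mm wide; open, the fingers measure 118 mm over their backs; the gripper's body (76 mm by 178 mm) begins 60 mm behind the grasp point.
Start: joints at [-65.833, 18.312, 89.639, -0, 72.044, -1.146], TCP at [245.856, -519.806, 213.976] pointing down, gripper open.
Joint ranges: [-177.97, 177.97], [-48.28, 115.42], [12.27, 149.76], [-77.06, 257.06], [2.81, 150.46], [-146.56, 146.56]. Speed limits (degrees/s): [147.25, 147.25, 180, 180, 180, 180].

### API

Orientations are given as [roll, pitch, yaw] about the fixed x, y, z axes, in that order (R = Rz(yaw) Ry(pitch) Rx(roll)).
In Python, from workcell import state, grab_frame, camera_model, workorder gives the robot as it stands.
- The arm moves only by the tool carry_out, never from a script. Its argument "commands" is a list of rows, each a list of 7 numbers: the turn, a rotation vector about the tool's x, y, z in degrees, then the shift along the tool's x, y, z in mm, then the opening, from -1 (shut) to 1 (fully open). In form: [[ax, ay, az, dx, dy, dz, hand], ...]. A call has 1 to 20 rows; each row is the pose to reach, as a shift and turn from the pose commanded when the call began, along the tool's axes at that moment; what a row does not reach only later rows make up. A row lasts 1/10 s, in which the tool goes at most 50 mm and 8.59 degrees, less where a joint would pass 70% of its speed; a pose out of reach is approached as far as the arm can. A call with a gripper value outside its range is refused whole. The fingers move at their own pace and stop on an object; "force" is the grip in N (left out, the last holds). Time passes only in rows, so rows that repeat a pose let the fingers close. It gives the time, the measured TCP pose, the force, the opening and the grip force at its end, in the units of the state.
- state(): the state, without advancing time (a new reading comes with each control period).
- grab_frame(name): name is "scene" or "top" or "wrist"; returns the picture (420x560x3 uint8, red, green, blue); there is no depth.
- camera_model(name): a dict with "fx", "fy", "cx", "cy" (pixels), "origin" and "rotation" of the camera in the world; the wrist camera has in their place "mount" (4x4, takes a point from camera to tool coordinates, whose origin is the TCP and whose axes are the flange's). Camera axes: x right, y up, looking along -z (the intrinsics and any distortion apply to the point x, -y, -z); pixel columns grow to the right and rows downward; lengths in mm; the calibration is good to about 2 mm. A picture is of the moment at which its call begins: read the wrist's pose just before it. camera_model takes no time and is no camera call.
- workorder.job_done(): hands the job in; it is judged then, once.
The state is a dict: "time_s": time; "qpos": joint angles; "qvel": joint speeds; "effort": joint torques, N m; "ee_pos": TCP position; "ee_rot": TCP orientation; "force": force on the tool from outside, world axes, zero at the start; "torque": the same for the moment, N m; "gripper_width": finger opening in mm; "gripper_force": force on a finger pad.
Only numpy, scipy, OpenCV 4.12 (cv2) and the standard library are available. Lean on these libraries where they do the work, as an engineer would, in place of code of your own. Each camera call takes 0.05 s, during which the arm holds its last target. There are 200 camera calls.

## Working session

There is one attempt and no reset: what is moved stays moved. The work goes in short steps, Python scripts to look and compute and a tool call to move; the robot and the scene stay as the last step left them, time stands still between calls to the robot, and variables do not carry over. Pictures are saved under pics/ and viewed, at most 10 in all, crops included, and the job is handed in when it is done.

Besides the shell and the picture viewer there is one more tool, called after ">>>" as name(argument=value, ...), one argument or row to a line, values as JSON. carry_out: Moves the arm, as the interface text tells. Its arguments: {"type":"object","properties":{"commands":{"type":"array"},"force":{"type":"number"}},"required":["commands"]}

```bash
mkdir -p pics; ls
python3 - <<'E'
from workcell import state, grab_frame, camera_model
import cv2
for n in("top","scene"):
    f=grab_frame(n); cv2.imwrite(f"pics/{n}0.png",f[:,:,::-1]); print(n,camera_model(n))
s=state(); print(s["time_s"],s["ee_pos"],s["ee_rot"],s["force"],s["gripper_width"])
print(camera_model("wrist"))
E
```

```text
pics
top {'fx': 394.24988199108975, 'fy': 394.24988199108975, 'cx': 280.71754296996056, 'cy': 207.13535776829636, 'origin': array([5.00566349e+02, 1.53084187e-01, 9.68208472e+02]), 'rotation': array([  9.80127515,  -0.2675537 , -89.83388906])}
scene {'fx': 425.86907556606616, 'fy': 425.86907556606616, 'cx': 276.27224147625054, 'cy': 208.42972440825554, 'origin': array([1569.31578871, -499.1396158 ,  833.02878538]), 'rotation': array([52.19488347, -0.48499301, 62.16608518])}
0.1 [ 245.64829385 -519.39834463  213.2181909 ] [-1.79911067e+02 -6.87667229e-05  2.53124819e+01] [ 0.27822795 -0.36089265  0.46717336] 91.14150094501815
{'fx': 320.5504268874013, 'fy': 320.5504268874013, 'cx': 283.4790189642407, 'cy': 209.17351836498918, 'mount': array([[-2.63955162e-04,  9.72529792e-01,  2.32778292e-01,
         6.42904928e+01],
       [ 9.99999926e-01,  1.91168706e-04,  3.35245521e-04,
         1.83097967e-01],
       [ 2.81536332e-04,  2.32778363e-01, -9.72529770e-01,
        -1.71771178e+02],
       [ 0.00000000e+00,  0.00000000e+00,  0.00000000e+00,
         1.00000000e+00]])}
```

View pics/top0.png

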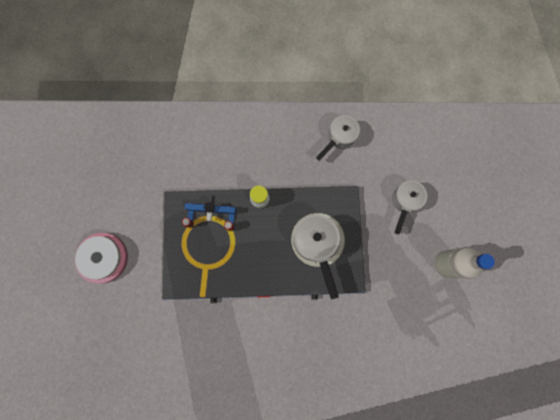

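View pics/scene0.png

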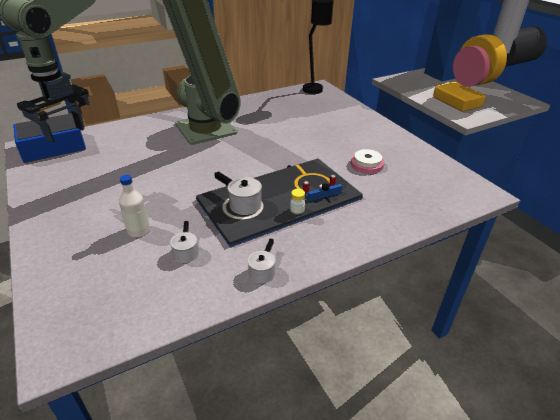

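The top view shows the pot at about (317,238) with its handle tip at about (332,297). The yellow ring is at (208,243) with its stripe ending at (203,295), and the backstop's red rollers are at (187,222) and (229,225). The jar is at (259,196). The two smaller pots are off the heater, so the largest pot is the one on it.

```bash
cat > h.py <<'E'
import numpy as np, cv2
from scipy.spatial.transform import Rotation as Ro
from workcell import state, grab_frame, camera_model
def rays(name,px,s=None):
    m=camera_model(name); px=np.atleast_2d(px).astype(float)
    d=np.c_[(px[:,0]-m["cx"])/m["fx"],-(px[:,1]-m["cy"])/m["fy"],-np.ones(len(px))]
    if name=="wrist":
        T=Ro.from_euler("xyz",s["ee_rot"],degrees=True).as_matrix(); M=m["mount"]
        return s["ee_pos"]+T@M[:3,3], d@(T@M[:3,:3]).T
    return np.array(m["origin"]), d@Ro.from_euler("xyz",m["rotation"],degrees=True).as_matrix().T
def onplane(name,px,z,s=None):
    o,d=rays(name,px,s); return o+d*((z-o[2])/d[:,2])[:,None]
def mask(img,lo,hi):
    return cv2.inRange(cv2.cvtColor(img,cv2.COLOR_RGB2HSV),lo,hi)
def pts(m): y,x=np.nonzero(m); return np.c_[x,y]
def circ(p):
    A=np.c_[2*p[:,:2],np.ones(len(p))]; c=np.linalg.lstsq(A,(p[:,:2]**2).sum(1),rcond=None)[0]
    return c[:2],np.sqrt(c[2]+c[:2]@c[:2])
E
cat > m.py <<'E'
from h import *
f=grab_frame("top")
y=mask(f,(15,120,80),(26,255,255)); y[:, :150]=0;y[:,250:]=0;y[:150]=0;y[310:]=0
P=onplane("top",pts(y),20)[:,:2]
c=(P.max(0)+P.min(0))/2; c[0]=P[:,0].max()-64; c[1]=np.median(P[:,1])
for _ in range(10):
    r=np.hypot(*(P-c).T); c,R=circ(P[(r>50)&(r<70)])
r=np.hypot(*(P-c).T); S=P[r>74]
ax=c-S.mean(0); print("ring",c,R,"n",len(P),"stripe n",len(S),"len",r.max(),"yaw +x",np.degrees(np.arctan2(ax[1],ax[0])))
red=mask(f,(0,60,60),(12,255,255))|mask(f,(165,40,60),(180,255,255)); red[:, :170]=0;red[:,245:]=0;red[:205]=0;red[:][240:]=0
n,_,st,ce=cv2.connectedComponentsWithStats(red)
for i in range(1,n):
    if st[i,4]>5: print("roller?",ce[i],st[i],onplane("top",ce[i],60)[0])
# pot handle: dark pixels below pot
g=f.max(2); 
b=(g<34).astype(np.uint8)*255; b[:,:300]=0;b[:,350:]=0;b[:225]=0;b[305:]=0
n,lab,st,ce=cv2.connectedComponentsWithStats(b)
for i in range(1,n):
    if st[i,4]>15:
        Q=onplane("top",pts(lab==i),80)[:,:2]; v,(dx),= Q.mean(0),np.linalg.svd(Q-Q.mean(0),full_matrices=False)[2][0]
        dx*=np.sign(dx[0]); t=(Q-v)@dx; w=(Q-v)@[-dx[1],dx[0]]
        print("dark",ce[i],st[i],v,"yaw",np.degrees(np.arctan2(dx[1],dx[0])),"len",np.ptp(t),"w",w.std()*12**.5,"ends",v+dx*t.min(),v+dx*t.max(),"z110",onplane("top",ce[i],107)[0])
j=mask(f,(26,120,80),(34,255,255)); p=pts(j); print("jar",p.mean(0),len(p),onplane("top",p.mean(0),70+20)[0])
cv2.imwrite("pics/z1.png",cv2.resize(f[180:310,150:370],None,fx=3.6,fy=3.6,interpolation=cv2.INTER_CUBIC)[:,:,::-1])
E
python3 m.py
```

```text
ring [578.44029377 170.95384199] 58.7413936879154 n 898 stripe n 141 len 127.19903906410052 yaw +x -4.275121281453287
roller? [185.58139535 221.93023256] [181 217  10  10  43] [621.82364339 216.99127923  60.        ]
roller? [226.5        221.33333333] [225 220   4   4   6] [623.55546897 122.15414777  60.        ]
roller? [228.77419355 227.03225806] [224 222  10   8  31] [610.26300069 116.54013233  60.        ]
jar [255.23754789 197.40613027] 261 [674.48588383  54.38509947  90.        ]
```

View pics/z1.png

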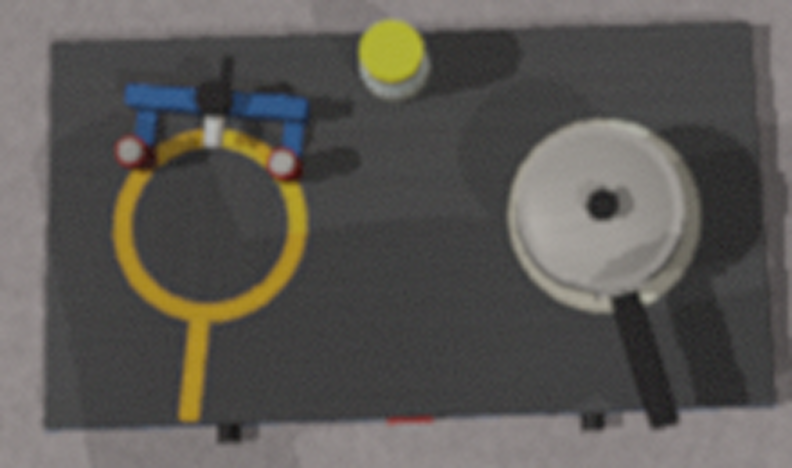

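The zoom shows the roller tops at full-image (186.1,221.7) and (228.6,225.0). The knob is at (317.8,236.9), and the handle runs from (324.2,261.9) to (334.4,296.7). Next I work out the pot pose.

```bash
cat > p.py <<'E'
from h import *
f=grab_frame("top")
k=onplane("top",[317.8,236.9],109)[0]
h=onplane("top",[[324.2,261.9],[334.4,296.7],[317.8,236.9]],80)
print("knob",k,"h",h[:2],"len",np.linalg.norm(h[1]-h[0]))
for t in(40,45,50):
    b=(f.max(2)<t).astype(np.uint8)*255; b[:262]=0;b[302:]=0;b[:,318:];b[:,:318]=0;b[:,342:]=0
    n,lab,st,ce=cv2.connectedComponentsWithStats(b); i=1+st[1:,4].argmax()
    Q=onplane("top",pts(lab==i),80)[:,:2];v=Q.mean(0);d=np.linalg.svd(Q-v,full_matrices=False)[2][0];d*=np.sign(d[0])
    print(t,st[i],v,np.degrees(np.arctan2(d[1],d[0])),"len",np.ptp((Q-v)@d),"w",((Q-v)@[-d[1],d[0]]).std()*12**.5, "knob off",np.cross(d,k[:2]-v),"dist",(k[:2]-v)@d)
r=onplane("top",[[186.1,221.7],[228.6,225]],60); print("rollers",r,np.linalg.norm(r[1]-r[0]))
w=onplane("top",[[317.8,236.9]],109);print(rays("top",[[280,207]])[1])
E
python3 p.py 2>&1 | grep -v Warn
```

```text
print(t,st[i],v,np.degrees(np.arctan2(d[1],d[0])),"len",np.ptp((Q-v)@d),"w",((Q-v)@[-d[1],d[0]]).std()*12**.5, "knob off",np.cross(d,k[:2]-v),"dist",(k[:2]-v)@d)
knob [583.3370283  -84.61381261 109.        ] h [[ 530.23164422 -101.04400063   80.        ]
 [ 454.37702359 -122.30315576   80.        ]] len 78.77737713274527
40 [322 262  15  36 149] [ 492.81247326 -111.65389945] 16.86360037450501 len 77.6176726299035 w 15.732840232364874 knob off -0.3833444325242965 dist 94.47599911400263
45 [321 262  17  36 277] [ 491.55757326 -110.37835262] 17.223586994208 len 79.02194534764615 w 17.331767672182583 knob off -2.5668455155891188 dist 95.29266075502044
50 [321 262  17  36 302] [ 491.51510203 -110.48363866] 17.632560343267834 len 79.67110203587656 w 18.45517216590464 knob off -3.159492293156376 dist 95.3442795946186
rollers [[622.36644006 215.81296467  60.        ]
 [615.00082405 117.06367502  60.        ]] 99.02360580094542
[[ 0.1705771  -0.00228672 -0.98534342]]
```

>>> carry_out(
  commands=[
    [0,0,0,20,-13,0,1],
    [0,0,0,50,-33,0,1],
    [0,0,0,80,-53,0,1],
    [0,0,0,110,-73,0,1],
    [0,0,0,140,-93,0,1],
    [0,0,0,170,-113,0,1],
    [0,0,0,200,-133,0,1],
    [1,0,0,230,-153,0,1],
    [0,0,2,260,-173,0,1],
    [0,0,4,290,-193,10,1],
    [0,0,6,320,-213,20,1],
    [0,0,8.3,350,-233,30,1],
    [0,0,8.3,375,-250,40,1],
    [0,0,8.3,390,-259,50,1],
    [0,0,8.3,397,-264,54,1],
    [0,0,8.3,397,-264,54,1],
    [0,0,8.3,397,-264,54,1],
    [0,0,8.3,397,-264,54,1],
  ],
)

```text
time_s: 2.0
ee_pos: [491.7, -112.3, 160.5]
ee_rot: [180.0, -0.0, 16.9]
force: [0.7, 0.5, 0.1]
gripper_width: 91.2
gripper_force: 0.0
```

```bash
cat > w.py <<'E'
from h import *
import sys
s=state(); f=grab_frame("wrist"); cv2.imwrite(sys.argv[1],f[:,:,::-1])
print(s["time_s"],s["ee_pos"],s["ee_rot"],s["force"])
E
python3 w.py pics/w1.png
```

```text
2.0 [ 491.72730318 -112.3190205   160.51469553] [ 1.79953609e+02 -3.69342193e-02  1.69473670e+01] [0.66815828 0.52576767 0.13093764]
```

View pics/w1.png

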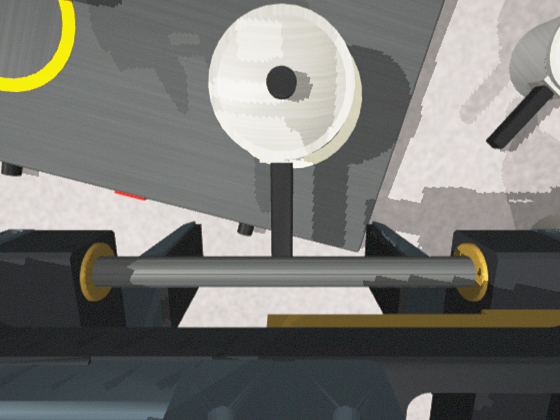

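The handle is centred at column 282 (cx is 283.5) and runs straight up the image, so the tool is lined up with it. I'll go down and grip.

>>> carry_out(
  commands=[
    [0,0,0,0,0,15,1],
    [0,0,0,0,0,35,1],
    [0,0,0,0,0,55,1],
    [0,0,0,0,0,75,1],
    [0,0,0,0,0,90,1],
    [0,0,0,0,0,100,1],
    [0,0,0,0,0,106,1],
    [0,0,0,0,0,109,1],
    [0,0,0,0,0,109,1],
    [0,0,0,0,0,109,0.3],
    [0,0,0,0,0,109,0],
    [0,0,0,0,0,109,-0.3],
    [0,0,0,0,0,109,-0.45],
    [0,0,0,0,0,109,-0.6],
    [0,0,0,0,0,109,-0.8],
    [0,0,0,0,0,109,-1],
    [0,0,0,0,0,109,-1],
    [0,0,0,0,0,109,-1],
    [0,0,0,0,0,109,-1],
    [0,0,0,0,0,109,-1],
  ],
  force=20,
)

```text
time_s: 4.05
ee_pos: [491.8, -111.3, 50.9]
ee_rot: [-180.0, 0.0, 17.0]
force: [0.8, 0.2, 0.3]
gripper_width: 18.3
gripper_force: 20.0
```

Run:
```python
import numpy as np
n=26; f=(np.arange(1,n+1)-.5)/n; f=np.r_[(1-np.cos(np.pi*np.arange(1,n+1)/n))/2]
c,s=np.cos(np.radians(17)),np.sin(np.radians(17))
wx=-51.9*np.minimum(1,f/.55); wy=291.8*f
for i in range(n): 
    tx,ty=wx[i]*c+wy[i]*s, wx[i]*s-wy[i]*c; a=21.3*f[i]
    y=np.radians(17-a); px,py=491.8+wx[i]+95.3*np.cos(y),-111.4+wy[i]+95.3*np.sin(y)
    print("[0,0,%.1f,%.1f,%.1f,0,-1],"%(a,tx,ty), "%d %d %d"%(px,py,np.hypot(px-615,py-117)-60) if i%4==3 else "")
```

```text
[0,0,0.1,-0.0,-1.1,0,-1], 
[0,0,0.3,-0.1,-4.5,0,-1], 
[0,0,0.7,-0.2,-10.0,0,-1], 
[0,0,1.2,-0.3,-17.6,0,-1], 578 -68 129
[0,0,1.9,-0.4,-27.1,0,-1], 
[0,0,2.7,-0.6,-38.6,0,-1], 
[0,0,3.6,-0.8,-51.6,0,-1], 
[0,0,4.6,-1.1,-66.2,0,-1], 564 -27 93
[0,0,5.7,-1.3,-82.1,0,-1], 
[0,0,6.9,-1.6,-99.0,0,-1], 
[0,0,8.1,-1.9,-116.6,0,-1], 
[0,0,9.4,-2.2,-134.8,0,-1], 544 29 52
[0,0,10.7,-2.5,-153.3,0,-1], 
[0,0,11.9,-1.8,-171.5,0,-1], 
[0,0,13.2,3.2,-188.1,0,-1], 
[0,0,14.4,8.2,-204.2,0,-1], 535 90 24
[0,0,15.6,12.8,-219.5,0,-1], 
[0,0,16.7,17.3,-234.0,0,-1], 
[0,0,17.7,21.3,-247.2,0,-1], 
[0,0,18.6,25.0,-259.1,0,-1], 535 141 23
[0,0,19.4,28.1,-269.5,0,-1], 
[0,0,20.1,30.8,-278.2,0,-1], 
[0,0,20.6,32.9,-285.2,0,-1], 
[0,0,21.0,34.4,-290.2,0,-1], 534 169 35
[0,0,21.2,35.4,-293.2,0,-1], 
[0,0,21.3,35.7,-294.2,0,-1],
```

>>> carry_out(
  commands=[
    [0,0,0,0,0,0,-1],
    [0,0,0.3,0,-4,0,-1],
    [0,0,0.7,0,-10,0,-1],
    [0,0,1.2,0,-17.5,0,-1],
    [0,0,1.9,-0.5,-27,0,-1],
    [0,0,2.7,-0.5,-38.5,0,-1],
    [0,0,3.6,-1,-51.5,0,-1],
    [0,0,4.6,-1,-66,0,-1],
    [0,0,5.7,-1.5,-82,0,-1],
    [0,0,6.9,-1.5,-99,0,-1],
    [0,0,8.1,-2,-116.5,0,-1],
    [0,0,9.4,-2,-134.5,0,-1],
    [0,0,10.7,-2.5,-153,0,-1],
    [0,0,11.9,-2,-171,0,-1],
    [0,0,13.2,3,-188,0,-1],
    [0,0,14.4,8,-202,0,-1],
    [0,0,15.4,12,-215,0,-1],
    [0,0,16,14.5,-224,0,-1],
    [0,0,16.5,16,-229,0,-1],
    [0,0,16.7,17,-232,0,-1],
  ],
  force=40,
)

```text
time_s: 6.05
ee_pos: [439.3, 115.7, 50.9]
ee_rot: [180.0, 0.1, 0.3]
force: [-0.1, -5.3, 0.8]
gripper_width: 17.6
gripper_force: 40.0
```

```bash
cat > v.py <<'E'
from h import *
import sys
s=state(); f=grab_frame("top"); cv2.imwrite(sys.argv[1],cv2.resize(f[170:310,140:300],None,fx=4,fy=4,interpolation=cv2.INTER_CUBIC)[:,:,::-1])
print(s["time_s"],s["ee_pos"],s["ee_rot"],s["force"],s["torque"],s["gripper_width"])
E
python3 v.py pics/v1.png; python3 w.py pics/w2.png
```

```text
6.05 [439.3122447  115.68780463  50.93024858] [1.79965283e+02 6.39205177e-02 3.25314294e-01] [-0.14473413 -5.32986345  0.83789693] [-0.55568271  0.02035754 -0.38317484] 17.568068536571502
6.1 [439.45973675 115.96045325  50.90937927] [1.79997569e+02 6.26697214e-02 3.15913770e-01] [-2.16146254 -0.65589691  1.60735217]
```

View pics/w2.png

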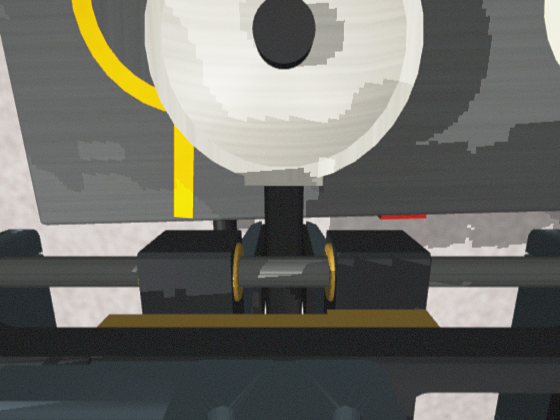

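The handle is centred at column 284 and still straight in the grip. The stripe runs from about (183,130) to (184,215), and the knob is at about (284,28). I'll use this view to check the dock line and the axis offset.

Run:
```python
from h import *
s=state(); f=grab_frame("wrist")
y=mask(f,(20,120,80),(34,255,255)); y[:135]=0; y[216:]=0; y[:,165:200]; y[:,:165]=0; y[:,205:]=0
P=onplane("wrist",pts(y),20,s)[:,:2]; d=np.linalg.svd(P-P.mean(0),full_matrices=False)[2][0]; d*=np.sign(d[0])
print(len(P),P.mean(0),"yaw",np.degrees(np.arctan2(d[1],d[0])),"w",((P-P.mean(0))@[-d[1],d[0]]).std()*12**.5)
print("y at x=559 for yaw -4.27:",P.mean(0)[1]-np.tan(np.radians(4.27))*(559-P.mean(0)[0]))
k=onplane("wrist",[[284,28]],109,s)[0]; print("knob",k,k-s["ee_pos"])
g=(mask(f,(20,120,80),(34,255,255)));g[130:]=0;g[:,165:]=0
```

```text
1534 [476.32002466 179.32134552] yaw -3.4505058979792547 w 12.349288896592974
y at x=559 for yaw -4.27: 173.14814112146553
knob [536.57165438 115.72649821 109.        ] [97.09345821 -0.1115964  58.08385224]
```

>>> carry_out(
  commands=[
    [0,0,0.3,0,-3,0,-1],
    [0,0,0.7,0,-9,0,-1],
    [0,0,1.3,0,-17,0,-1],
    [0,0,2.0,0,-26,0,-1],
    [0,0,2.7,0,-36,0,-1],
    [0,0,3.3,0,-45,0,-1],
    [0,0,3.9,0,-54,0,-1],
    [0,0,4.3,0,-60,0,-1],
    [0,0,4.5,0,-64,0,-1],
    [0,0,4.5,0,-65.5,0,-1],
    [0,0,4.5,0,-65.5,0,-1],
    [0,0,4.5,0,-65.5,0,-1],
  ],
)

```text
time_s: 7.4
ee_pos: [440.0, 181.3, 50.9]
ee_rot: [-180.0, -0.0, -4.2]
force: [-1.1, 0.7, 0.4]
gripper_width: 17.6
gripper_force: 40.0
```

```bash
python3 v.py pics/v2.png; python3 w.py pics/w3.png
python3 - <<'E'
from h import *
s=state(); print(s["ee_pos"],s["ee_rot"],s["force"])
E
```

```text
7.4 [439.95644043 181.28966536  50.9303075 ] [-1.79950724e+02 -1.12689167e-02 -4.19718645e+00] [-1.12698519  0.65696685  0.44815458] [ 0.06636373  0.11179009 -0.07578196] 17.55200724129778
7.45 [439.91728158 181.25642398  50.92161776] [-1.79954080e+02 -8.61593321e-03 -4.19292626e+00] [-0.95338793  0.476894    0.5547469 ]
[439.92515432 181.23438517  50.92896523] [-1.79957082e+02 -7.08540260e-03 -4.19360190e+00] [-0.14941356  0.75886999  0.27863061]
```

View pics/w3.png

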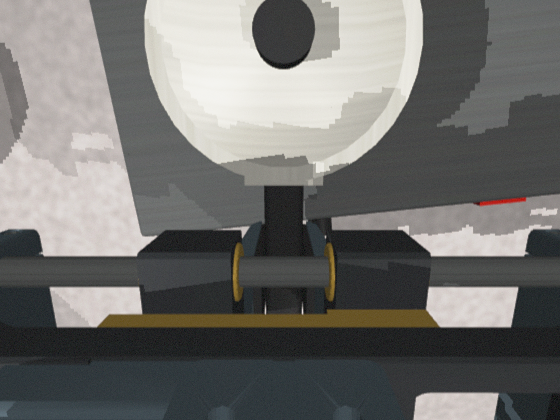

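View pics/v2.png

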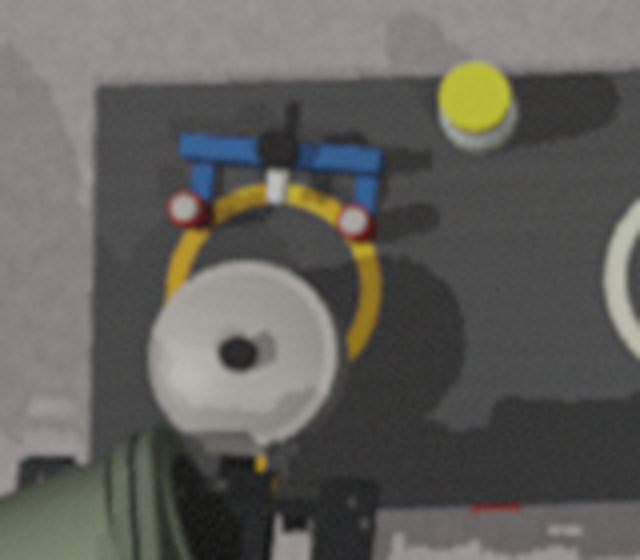

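The pot is level in front of the backstop. The knob is at full-image (199.5,258.0) and the stripe sliver is at about (205.5,286). I'll compute the lateral offset from the same camera.

Run:
```python
from h import *
k=onplane("top",[[199.5,258.0]],109)[0]; print("knob",k)
f=grab_frame("top")
# lid outline circle (top of pot z=90): bright pixels
r=onplane("top",[[186,222],[228.5,225.25]],60); m=r.mean(0)[:2]; d=(r[0]-r[1])[:2]; d/=np.linalg.norm(d); x=np.array([d[1],-d[0]])
print("mid",m,"yaw",np.degrees(np.arctan2(x[1],x[0])))
for n,p in(("knob",k[:2]),("ringc",np.array([578.44,170.95])),("stripe_w",np.array([476.3,179.3])),("tcp",state()["ee_pos"][:2])):
    print(n,"along",(p-m)@x,"lat",(p-m)@d)
```

```text
knob [536.79383856 171.78982635 109.        ]
mid [618.04022609 166.64727101] yaw -4.19814404872358
knob along -81.40485656117612 lat -0.8189571593917826
ringc along -39.808957820996305 lat 1.392214256454214
stripe_w along -142.28616997968481 lat 2.2425601761577862
tcp along -178.69088703089338 lat 1.4883932304636698
```

>>> carry_out(
  commands=[
    [0,0,0,2,0,0,-1],
    [0,0,0,5,0,0,-1],
    [0,0,0,9,0,0,-1],
    [0,0,0,13,0,0,-1],
    [0,0,0,17,0,0,-1],
    [0,0,0,21,0,0,-1],
    [0,0,0,25,0,0,-1],
    [0,0,0,28,0,0,-1],
    [0,0,0,31,0,0,-1],
    [0,0,0,33,0,0,-1],
    [0,0,0,35,0,0,-1],
    [0,0,0,36,0,0,-1],
    [0,0,0,36.5,0,0,-1],
    [0,0,0,37,0,0,-1],
    [0,0,0,37.5,0,0,-1],
    [0,0,0,38,0,0,-1],
    [0,0,0,38.5,0,0,-1],
    [0,0,0,39,0,0,-1],
  ],
)

```text
time_s: 9.35
ee_pos: [477.8, 177.9, 50.9]
ee_rot: [180.0, 0.1, -4.2]
force: [-4.9, 0.8, 4.3]
gripper_width: 17.9
gripper_force: 40.0
```

>>> carry_out(
  commands=[
    [0,0,0,0.3,0,0,-1],
    [0,0,0,0.6,0,0,-1],
    [0,0,0,0.9,0,0,-1],
    [0,0,0,1.2,0,0,-1],
    [0,0,0,1.5,0,0,-1],
    [0,0,0,1.8,0,0,-1],
    [0,0,0,2,0,0,-1],
  ],
)

```text
time_s: 10.05
ee_pos: [479.8, 177.7, 50.9]
ee_rot: [180.0, 0.1, -4.2]
force: [-5.6, -0.3, 4.0]
gripper_width: 17.9
gripper_force: 40.0
```

>>> carry_out(
  commands=[
    [0,0,0,0.3,0,0,-1],
    [0,0,0,0.6,0,0,-1],
    [0,0,0,0.9,0,0,-1],
    [0,0,0,1.2,0,0,-1],
    [0,0,0,1.5,0,0,-1],
  ],
)

```text
time_s: 10.55
ee_pos: [481.3, 177.6, 50.9]
ee_rot: [180.0, 0.1, -4.2]
force: [-5.9, -0.4, 4.5]
gripper_width: 17.5
gripper_force: 40.0
```

>>> carry_out(
  commands=[
    [0,0,0,0.2,0,0,-1],
    [0,0,0,0.5,0,0,-1],
    [0,0,0,0.8,0,0,-1],
    [0,0,0,1,0,0,-1],
  ],
)

```text
time_s: 10.95
ee_pos: [482.3, 177.6, 50.9]
ee_rot: [180.0, 0.1, -4.2]
force: [-5.5, -0.5, 4.3]
gripper_width: 17.8
gripper_force: 40.0
```

>>> carry_out(
  commands=[
    [0,0,0,0.2,0,0,-1],
    [0,0,0,0.5,0,0,-1],
    [0,0,0,0.8,0,0,-1],
    [0,0,0,1,0,0,-1],
  ],
)

```text
time_s: 11.35
ee_pos: [483.2, 177.5, 50.9]
ee_rot: [180.0, 0.1, -4.2]
force: [-5.4, -0.5, 4.4]
gripper_width: 17.4
gripper_force: 40.0
```

>>> carry_out(
  commands=[
    [0,0,0,0.2,0,0,-1],
    [0,0,0,0.4,0,0,-1],
    [0,0,0,0.6,0,0,-1],
  ],
)

```text
time_s: 11.65
ee_pos: [483.8, 177.5, 50.9]
ee_rot: [180.0, 0.1, -4.2]
force: [-5.3, 0.4, 4.1]
gripper_width: 17.8
gripper_force: 40.0
```

>>> carry_out(
  commands=[
    [0,0,0,0.2,0,0,-1],
    [0,0,0,0.4,0,0,-1],
    [0,0,0,0.6,0,0,-1],
  ],
)

```text
time_s: 11.95
ee_pos: [484.4, 177.4, 50.9]
ee_rot: [180.0, 0.1, -4.2]
force: [-6.0, 0.1, 5.0]
gripper_width: 17.8
gripper_force: 40.0
```

>>> carry_out(
  commands=[
    [0,0,0,0.2,0,0,-1],
    [0,0,0,0.4,0,0,-1],
    [0,0,0,0.6,0,0,-1],
  ],
)

```text
time_s: 12.25
ee_pos: [484.9, 177.4, 50.9]
ee_rot: [180.0, 0.1, -4.2]
force: [-6.2, 1.2, 6.1]
gripper_width: 17.6
gripper_force: 40.0
```

>>> carry_out(
  commands=[
    [0,0,0,0.2,0,0,-1],
    [0,0,0,0.4,0,0,-1],
    [0,0,0,0.6,0,0,-1],
  ],
)

```text
time_s: 12.55
ee_pos: [485.5, 177.3, 50.9]
ee_rot: [180.0, 0.1, -4.2]
force: [-5.5, -0.1, 4.4]
gripper_width: 17.7
gripper_force: 40.0
```

>>> carry_out(
  commands=[
    [0,0,0,0.2,0,0,-1],
    [0,0,0,0.4,0,0,-1],
    [0,0,0,0.6,0,0,-1],
  ],
)

```text
time_s: 12.85
ee_pos: [486.0, 177.3, 50.9]
ee_rot: [180.0, 0.1, -4.2]
force: [-5.0, 0.9, 5.8]
gripper_width: 17.9
gripper_force: 40.0
```

>>> carry_out(
  commands=[
    [0,0,0,0.2,0,0,-1],
    [0,0,0,0.4,0,0,-1],
    [0,0,0,0.6,0,0,-1],
  ],
)

```text
time_s: 13.15
ee_pos: [486.6, 177.2, 50.9]
ee_rot: [180.0, 0.1, -4.2]
force: [-5.8, 0.0, 5.0]
gripper_width: 17.7
gripper_force: 40.0
```

>>> carry_out(
  commands=[
    [0,0,0,0.2,0,0,-1],
    [0,0,0,0.4,0,0,-1],
    [0,0,0,0.6,0,0,-1],
  ],
)

```text
time_s: 13.45
ee_pos: [486.8, 177.2, 50.9]
ee_rot: [180.0, 0.2, -4.2]
force: [-8.1, 0.7, 6.6]
gripper_width: 18.2
gripper_force: 40.0
```

```bash
python3 v.py pics/v3.png
```

```text
13.45 [486.77059184 177.20731134  50.89600215] [179.96018194   0.1912933   -4.19772319] [-8.1243503   0.7218816   6.63453899] [0.2297067  0.86927703 0.02917012] 18.174710323693123
```

View pics/v3.png

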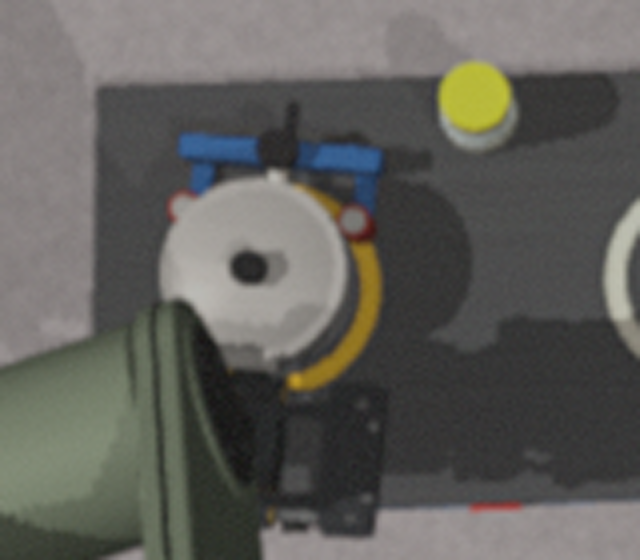

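>>> carry_out(
  commands=[
    [0,0,0,0.2,0,0,-1],
    [0,0,0,0.4,0,0,-1],
    [0,0,0,0.5,0,0,-1],
    [0,0,0,0.5,0,0,-1],
  ],
)

```text
time_s: 13.9
ee_pos: [486.9, 177.2, 50.9]
ee_rot: [180.0, 0.2, -4.2]
force: [-9.4, 1.9, 6.1]
gripper_width: 17.6
gripper_force: 40.0
```

>>> carry_out(
  commands=[
    [0,0,0,0.3,0,0,-1],
    [0,0,0,0.6,0,0,-1],
    [0,0,0,0.8,0,0,-1],
    [0,0,0,0.8,0,0,-1],
  ],
)

```text
time_s: 14.3
ee_pos: [487.0, 177.2, 50.9]
ee_rot: [180.0, 0.3, -4.2]
force: [-9.9, 1.9, 7.7]
gripper_width: 17.6
gripper_force: 40.0
```

>>> carry_out(
  commands=[
    [0,0,0,0.3,0,0,-1],
    [0,0,0,0.6,0,0,-1],
    [0,0,0,0.9,0,0,-1],
    [0,0,0,1.2,0,0,-1],
    [0,0,0,1.2,0,0,-1],
  ],
)

```text
time_s: 14.8
ee_pos: [487.4, 177.4, 50.9]
ee_rot: [180.0, 0.4, -4.2]
force: [-12.4, 3.1, 9.2]
gripper_width: 17.9
gripper_force: 40.0
```

>>> carry_out(
  commands=[
    [0,0,0,0.3,0,0,-1],
    [0,0,0,0.6,0,0,-1],
    [0,0,0,0.9,0,0,-1],
    [0,0,0,1.0,0,0,-1],
    [0,0,0,1.0,0,0,-1],
  ],
)

```text
time_s: 15.3
ee_pos: [487.9, 177.6, 50.9]
ee_rot: [180.0, 0.5, -4.2]
force: [-13.2, 4.8, 9.6]
gripper_width: 17.8
gripper_force: 40.0
```

>>> carry_out(
  commands=[
    [0,0,0,0,-0.5,0,-1],
    [0,0,0,0,-1,0,-1],
    [0,0,0,0,-1.5,0,-1],
    [0,0,0,0,-1.5,0,-1],
  ],
)

```text
time_s: 15.7
ee_pos: [488.0, 177.8, 50.9]
ee_rot: [179.9, 0.5, -4.2]
force: [-12.0, -0.5, 10.2]
gripper_width: 17.7
gripper_force: 40.0
```

>>> carry_out(
  commands=[
    [0,0,0,0.3,0,0,-1],
    [0,0,0,0.6,0,0,-1],
    [0,0,0,0.9,0,0,-1],
    [0,0,0,1.2,-0.2,0,-1],
    [0,0,0,1.5,-0.3,0,-1],
    [0,0,0,1.5,-0.3,0,-1],
  ],
)

```text
time_s: 16.3
ee_pos: [488.0, 177.8, 50.9]
ee_rot: [179.8, 0.6, -4.2]
force: [-16.5, -0.4, 13.9]
gripper_width: 17.8
gripper_force: 40.0
```

>>> carry_out(
  commands=[
    [0,0,0,0.3,0,0,-1],
    [0,0,0,0.6,0,0,-1],
    [0,0,0,0.9,0,0,-1],
    [0,0,0,1.2,0,0,-1],
    [0,0,0,1.2,0,0,-1],
    [0,0,0,1.2,0,0,-1],
    [0,0,0,1.2,0,0,-1],
    [0,0,0,1.2,0,0,-1],
    [0,0,0,1.2,0,0,-1],
  ],
)

```text
time_s: 17.2
ee_pos: [488.0, 177.8, 50.8]
ee_rot: [179.8, 0.8, -4.2]
force: [-18.9, 1.4, 15.7]
gripper_width: 17.6
gripper_force: 40.0
```

```bash
python3 v.py pics/v4.png
python3 - <<'E'
import cv2,numpy as np
a=cv2.imread("pics/v3.png");b=cv2.imread("pics/v4.png")
for i in(a,b):
    m=(i.max(2)<45).astype(np.uint8); m[:235]=0;m[300:]=0;m[:,:215]=0;m[:,285:]=0
    y,x=np.nonzero(m);print(x.mean()/4+140,y.mean()/4+170,len(x))
E
```

```text
17.2 [487.9924532  177.8066257   50.84044071] [179.80613614   0.77279859  -4.21107925] [-18.85104097   1.4385616   15.70863494] [0.26311308 2.67524128 0.11540373] 17.56752139328591
202.25952914798205 236.88677130044843 446
202.15617715617716 236.29545454545456 429
```

>>> carry_out(
  commands=[
    [0,0,0,0.4,0,0,-1],
    [0,0,0,0.8,0,0,-1],
    [0,0,0,1.2,0,0,-1],
    [0,0,0,1.5,0,0,-1],
    [0,0,0,1.5,0,0,-1],
    [0,0,0,1.5,0,0,-1],
    [0,0,0,1.5,0,0,-1],
    [0,0,0,1.5,0,0,-1],
  ],
)

```text
time_s: 18.05
ee_pos: [488.0, 177.8, 50.8]
ee_rot: [179.8, 0.9, -4.2]
force: [-22.2, 2.0, 18.1]
gripper_width: 17.7
gripper_force: 40.0
```

>>> carry_out(
  commands=[
    [0,0,0,-0.8,0,0,-1],
    [0,0,0,-1.6,0,0,-1],
    [0,0,0,-2.4,0,0,-1],
    [0,0,0,-3.2,0,0,-1],
    [0,0,0,-4,0,0,-1],
    [0,0,0,-4,0,0,-1],
  ],
)

```text
time_s: 18.65
ee_pos: [488.1, 177.8, 50.8]
ee_rot: [179.8, 0.5, -4.2]
force: [-10.5, -1.4, 10.6]
gripper_width: 17.8
gripper_force: 40.0
```

>>> carry_out(
  commands=[
    [0,0,0,-0.5,0,0,-1],
    [0,0,0,-1,0,0,-1],
    [0,0,0,-1,0,0,-1],
  ],
  force=10,
)

```text
time_s: 18.95
ee_pos: [488.2, 177.9, 50.7]
ee_rot: [179.8, 0.4, -4.2]
force: [-7.9, -2.6, 8.0]
gripper_width: 18.1
gripper_force: 10.0
```

>>> carry_out(
  commands=[
    [0,0,0,0,0,0,-0.55],
    [0,0,0,0,0,0,-0.5],
    [0,0,0,0,0,0,-0.4],
    [0,0,0,0,0,0,-0.2],
    [0,0,0,0,0,0,0.1],
    [0,0,0,0,0,0,0.1],
    [0,0,0,0,0,0,0.1],
  ],
)

```text
time_s: 19.65
ee_pos: [491.3, 179.0, 50.9]
ee_rot: [180.0, -0.0, -4.2]
force: [-0.8, -0.2, 0.4]
gripper_width: 50.4
gripper_force: 0.0
```

```bash
python3 w.py pics/w5.png; python3 v.py pics/v5.png
python3 - <<'E'
import cv2,numpy as np
for n in("v4","v5"):
    i=cv2.imread(f"pics/{n}.png")
    m=(i.max(2)<45).astype(np.uint8); m[:235]=0;m[300:]=0;m[:,:215]=0;m[:,285:]=0
    y,x=np.nonzero(m);print(x.mean()/4+140,y.mean()/4+170,len(x))
E
```

```text
19.65 [491.34338524 178.95326977  50.89266655] [ 1.79995602e+02 -6.88106861e-03 -4.18567240e+00] [-0.76593903 -0.17338004  0.4130842 ]
19.7 [491.3082356  178.92014884  50.91168088] [ 1.79995254e+02 -4.88356950e-03 -4.18822477e+00] [0.55968829 0.35887707 0.67805808] [ 0.07218037 -0.01456504 -0.03298281] 50.12091505171918
202.15617715617716 236.29545454545456 429
202.06506849315068 236.35673515981733 438
```

View pics/w5.png

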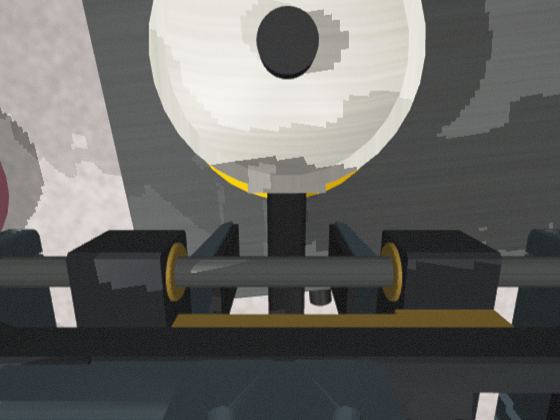

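The pot stayed put after release: the knob shifted less than 0.1 px, and the handle is straight between the open fingers, over the stripe. I'll raise the arm clear.

>>> carry_out(
  commands=[
    [0,0,0,0,0,0,0.4],
    [0,0,0,0,0,-5,0.6],
    [0,0,0,0,0,-15,0.6],
    [0,0,0,0,0,-30,0.6],
    [0,0,0,0,0,-50,0.6],
    [0,0,0,0,0,-75,0.6],
    [0,0,0,-10,0,-100,0.6],
    [0,0,0,-30,0,-120,0.6],
    [0,0,0,-50,0,-140,0.6],
    [0,0,0,-70,0,-150,0.6],
    [0,0,0,-80,0,-150,0.6],
    [0,0,0,-80,0,-150,0.6],
    [0,0,0,-80,0,-150,0.6],
  ],
)

```text
time_s: 21.05
ee_pos: [411.7, 184.7, 200.6]
ee_rot: [180.0, -0.0, -4.2]
force: [0.3, -0.8, -0.9]
gripper_width: 72.7
gripper_force: 0.0
```

```bash
python3 v.py pics/v6.png
python3 - <<'E'
from h import *
i=cv2.imread("pics/v6.png")
m=(i.max(2)<45).astype(np.uint8); m[:235]=0;m[300:]=0;m[:,:215]=0;m[:,285:]=0
p=pts(m).mean(0)/4+[140,170];k=onplane("top",[p],109)[0][:2]
mid=np.array([618.04,166.65]);a=np.radians(-4.2);x=np.array([np.cos(a),np.sin(a)]);d=np.array([-x[1],x[0]])
print(p,k,"along",(k-mid)@x,"lat",(k-mid)@d)
E
```

```text
21.05 [411.72595349 184.74553219 200.64196831] [ 1.79983676e+02 -7.12528627e-03 -4.17495911e+00] [ 0.32777265 -0.83324177 -0.89804325] [0.02298989 0.00282507 0.02425236] 72.73957317518199
[202.13595361 236.39046392] [583.60557197 167.81991263] along -34.42763587861225 lat -1.3551446207580768
```

View pics/v6.png

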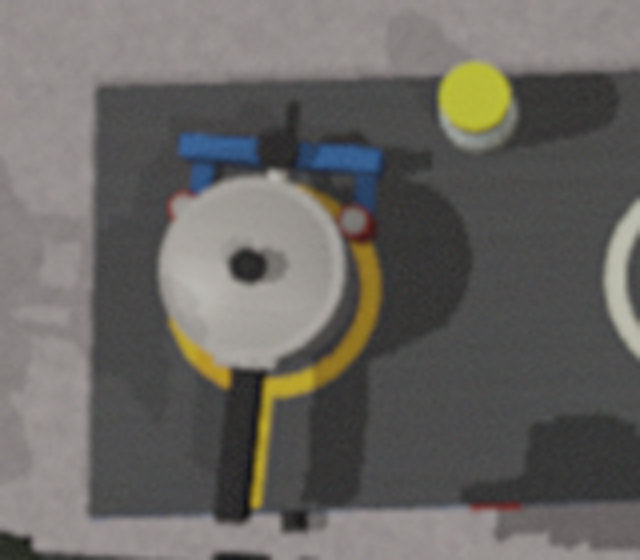

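The pot stands home. Its measured axis is 34.4 mm in front of the roller line (34.6 expected) and about 1 mm off laterally. The handle runs parallel to the stripe, the jar has not moved and the arm is clear, so I'm handing in.

```bash
python3 -c "
from workcell import workorder
print(workorder.job_done())"
```

```text
the job is handed in; nothing more can be done
None
```

I slid the pot to the yellow ring, pressed it home against both rollers, left it standing with its handle along the stripe, and handed the job in at about 21 s; the hand-in returned no verdict, and I judged the feeler only from the pot's position (0.2 mm from the expected home spot).

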